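Change over the hardware trays on the sash-repair bench

TASK

One of the two narrow hardware trays has been left standing open: push it fully home. Then hook a fingertip behind the lip of the wide tray and draw it out along its runners to its stop, without pinching the lip or touching its front, so that the sash fittings lie ready inside. Never have both trays out together, leave the fittings in the tray, and leave the other narrow tray and everything on the housings and the bench as they are.

Things in the scene. Friction and masses are not known exactly. Their poses are not given: they have to be found in the camera images.
- wide_tray (a joint): Travel of the wide tray out of its housing, m: 0 fully home, 0.110 at its stop fully out. It slides with about 2.5 N of friction and stays where it is left. Starts home or nearly so (0 to 0.012).
- wide_lip (a point): Lip of the wide tray (128 mm), to be drawn out. Origin: top edge of the lip's inner (far) face, mid-width. x points into the housing (draw out along -x), y along the lip, z up. Lip: upright plate 10 mm thick in all (x 0 to -10 mm), its top 76 mm above the bench. Pocket behind it: 122 mm wide, open above, floor 44 mm below this point, 54 mm long to the housing when home.
- wide_face: Front plate of the wide tray's lip, on the side towards the robot, 128 mm wide, its top 6 mm below the top of the lip. It is not to be touched: a press on it means that the lip is being pinched or pushed. Origin 48 mm below point wide_lip, axes the same.
- left_open_tray (a joint): Travel of the narrow tray that was left open out of its housing, m: 0 fully home, 0.110 at its stop fully out. It slides with about 2.5 N of friction and stays where it is left. Starts at 0.055 to 0.095.
- left_open_lip (a point): Lip of the narrow tray that was left open (82 mm), to be pushed home. Origin: top edge of the lip's inner (far) face, mid-width. x points into the housing (draw out along -x), y along the lip, z up. Lip: upright plate 10 mm thick in all (x 0 to -10 mm), its top 76 mm above the bench. Pocket behind it: 76 mm wide, open above, floor 44 mm below this point, 54 mm long to the housing when home.
- shut_tray (a joint): Travel of the other narrow tray out of its housing, m: 0 fully home, 0.110 at its stop fully out. It slides with about 2.5 N of friction and stays where it is left. Starts home; leave it so.
- shut_lip (a point): Lip of the other narrow tray (same make and size as the one left open), which is shut already. The three housings stand side by side in any order, parallel, about 170 mm apart, on a board 18 mm thick.
- wide: Fixed wooden housing of the wide tray: 150 mm wide, 180 mm long, its top 88 mm above the bench and 70 mm above its origin, the centre of its underside. x points to its rear, so the tray comes out along -x. A cross wall 22 mm high in the tray, 60 mm behind the lip, keeps the fittings out of the finger pocket; the tray's side walls are 22 mm high.
- left_open: Fixed wooden housing of the left-open narrow tray: 104 mm wide, 180 mm long, its top 88 mm above the bench and 70 mm above its origin, the centre of its underside. x points to its rear, so the tray comes out along -x.
- shut: Fixed wooden housing of the shut narrow tray: 104 mm wide, 180 mm long, its top 88 mm above the bench and 70 mm above its origin, the centre of its underside. x points to its rear, so the tray comes out along -x.
- pulley: Brass window-sash pulley, 22 x 72 x 14 mm, lying loose in the wide tray, hidden under the housing at first. Origin at the centre of its underside.
- catch: Steel sash catch, 24 x 60 x 14 mm, lying loose in the wide tray behind the pulley. Origin at the centre of its underside.
- tub: Bystander: tub of wood filler, a closed jar 60 mm across and 58 mm high, on the housing of the shut narrow tray. Leave it alone.
- tin: Bystander: metal tin 56 mm across and 70 mm high, on the housing of the wide tray. Leave it alone.
- sander: Bystander: cork sanding block 55 x 70 x 28 mm, on the housing of the narrow tray that was left open. Leave it alone.
- knife: Bystander: putty knife about 185 mm long, lying on the bench to the left. Leave it alone.
- brush: Bystander: paint brush lying on the bench to the right. Leave it alone.
- cup: Bystander: open plastic cup 76 mm across and 75 mm high, on the bench to the left. Leave it alone.
- oil: Bystander: oil can 70 mm across and 110 mm high, on the bench to the right. Leave it alone.

How it is judged (in metres and radians):
On the way, in this order (a step that is already met when the one before it is completed fails the run):
1. the narrow tray that was left open is pushed home while the wide tray is still in (value of joint left_open_tray below 0.007 m and value of joint wide_tray below 0.03 m), for 0.2 s.
2. the wide tray is drawn out to its stop (value of joint wide_tray above 0.102 m), for 0.2 s.
At the end, for the whole second after the job is handed in: Both narrow trays are home within 7 mm, the wide tray is out to within 8 mm of its 110 mm stop, and both fittings lie at rest on the wide tray's floor (value of joint each of left_open_tray, shut_tray below 0.007 m and value of joint wide_tray between 0.102 and 0.12 m and linear speed of each of pulley, catch below 0.02 m/s and height (world z) of pulley between 0.026 and 0.055 m and height (world z) of catch between 0.026 and 0.055 m); the robot touches nothing.
It fails at once if the wide tray and the tray that was left open are both out by more than 30 mm (value of joint each of left_open_tray, wide_tray above 0.03 m).
It fails at once if the wide tray's front is touched with more than 2 N: the lip is pinched or pushed (contact force between wide_face and the arm above 2 N or contact force between wide_face and the fingers above 2 N).
It fails at once if the shut narrow tray is opened by more than 15 mm (value of joint shut_tray above 0.015 m).
It fails at once if a sash fitting is lifted or thrown out of the tray (height (world z) of any of pulley, catch above 0.055 m).
It fails at once if a bystander is shifted by more than 20 mm or lifted (distance of any of tub, tin, sander, knife, brush, cup, oil from where it was at the start of the episode above 0.02 m).
It also fails if it takes over 46 s, if anything falls off the work surface, if the arm or the gripper's body presses on something with over 40 N, if the wrist force passes 120 N, or if a joint passes its speed limit or range.

ROBOT

A 6-joint arm with a two-finger parallel gripper is mounted at the origin on the work surface. World frame = base frame: x ahead of the robot, y to its left, z up, the work surface at z = 0. Lengths are in m, angles in degrees, forces in N, time in s.
With the tool pointing down it reaches from about 0.275 to 0.75 m from the base axis. Payload 10.2 kg.
Tool frame: the origin (TCP) lies on the mounting face of the last link; the fingertips stand 173 mm ahead of it and the grasp point (between the pads) lies 155 mm ahead of it; z points along the fingers, y is the direction in which the jaws open and shut (so a half turn about z gives the same grasp; the last joint's range is limited). The gripper opens to 85 mm and grips with 20 to 120 N. Pads are 22 mm wide; open, the fingers measure 114 mm over their backs; the gripper's body (76 mm by 85 mm) begins 54 mm behind the grasp point. The pads swing forward as they close: fully open they stand 13 mm farther back than shut.
Start: joints at [-78.919, 17.928, 85.812, -0, 76.261, -12.8], TCP at [0.213, -0.48, 0.405] pointing down, gripper open.
Joint ranges: [-168.41, 168.41], [-55.51, 124.54], [10.69, 146.95], [-70.63, 250.63], [1, 178], [-165.06, 165.06]. Speed limits (degrees/s): [136.94, 136.94, 172.46, 180, 180, 180].

INTERFACE

Orientations are given as [roll, pitch, yaw] about the fixed x, y, z axes, in that order (R = Rz(yaw) Ry(pitch) Rx(roll)).
In Python, from rig import monitor, eyes, ctrl gives the robot as it stands.
- The arm moves only by the tool jog_arm, never from a script. Its argument "deltas" is a list of rows, each an object with "grip": the closure, from -1 (fully open) to 1 (shut); "travel": the shift along the tool's x, y, z in m, a list of three; "turn": the turn about the tool's z in rad. In form: [{"grip": grip, "travel": [tx, ty, tz], "turn": turn}, ...]. A call has 1 to 10 rows; each row shifts and turns the commanded pose from where the row before left it, along the tool's axes as they then stand; what a row does not reach is not made up. A row lasts 1/10 s, in which the tool goes at most 50 mm and 8.59 degrees, less where a joint would pass 70% of its speed; a pose out of reach is approached as far as the arm can. A call is refused whole if a number of a shift passes 0.05 or a number of a turn 0.15, either way. A call with a gripper value outside its range is refused whole. The fingers move at their own pace and stop on an object; "squeeze" is the grip in N (left out, the last holds). Time passes only in rows, so rows that do not move let the fingers close. It gives the time, the measured TCP pose, the force and the opening at its end, in the units of the state.
- monitor.get_state(): the state, without advancing time (a new reading comes with each control period).
- eyes.get_image(name): name is "scene" or "top" or "wrist"; returns a dict with "img" (420x560x3 uint8, blue, green, red), "vfov" (degrees; the focal length in pixels is half the picture's height over the tangent of half this angle, whatever the lens; pixels are square), "cx", "cy" (the principal point, pixels), "D" ([k1, k2, p1, p2, k3] as OpenCV has them; the pictures are not rectified), "pose" (4x4, takes a point from camera to world coordinates). Camera axes: x right, y down, z forward; pixel columns grow to the right and rows downward; lengths in m; the calibration is good to about 2 mm. A picture is of the moment at which its call begins. There is no depth.
- ctrl.sign_off(): hands the job in, once; it reports no verdict.
The state is a dict: "clock": time; "qpos": joint angles; "joint_velocities": joint speeds; "joint_efforts": joint torques, N m; "eef_pos": TCP position; "tool_rot": TCP orientation; "ft_force": force on the tool from outside, world axes, zero at the start; "moment": the same for the moment, N m; "gripper_width": finger opening in m.
Only numpy, scipy, OpenCV 4.12 (cv2) and the standard library are available. Lean on these libraries where they do the work, as an engineer would, in place of code of your own. Each camera call takes 0.05 s, during which the arm holds its last target.

## Working session

There is one attempt and no reset: what is moved stays moved. The work goes in short steps, Python scripts to look and compute and a tool call to move; the robot and the scene stay as the last step left them, time stands still between calls to the robot, and variables do not carry over. Pictures are saved under pics/ and viewed, and the job is handed in when it is done.

Besides the shell and the picture viewer there is one more tool, called after ">>>" in YAML: its name, and indented under it one key for each argument. jog_arm: Moves the arm, as the interface text tells. Its arguments: {"type":"object","properties":{"deltas":{"type":"array","items":{"type":"object","properties":{"grip":{"type":"number"},"travel":{"type":"array","items":{"type":"number"}},"turn":{"type":"number"}}}},"squeeze":{"type":"number"}},"required":["deltas"]}

```bash
mkdir -p pics; ls
python3 - <<'E'
from rig import monitor, eyes, ctrl
import cv2,pickle
print(monitor.get_state())
for n in ["scene","top","wrist"]:
    d=eyes.get_image(n); cv2.imwrite(f"pics/{n}0.png",d["img"]); pickle.dump(d,open(f"{n}0.pkl","wb"))
    print(n,d["vfov"],d["cx"],d["cy"],d["D"],d["pose"])
E
```

```text
pics
{'clock': 0.0, 'qpos': array([-7.89196944e+01,  1.79591767e+01,  8.58546879e+01,  1.35814064e-03,
        7.62636742e+01, -1.28012651e+01]), 'joint_velocities': array([-0.03170311, -0.02076273, -0.04947411, -0.03009248, -0.08386898,
        0.03981326]), 'joint_efforts': array([-2.92039722e-04, -4.12263250e+01, -2.59746087e+01, -1.95845364e-04,
        4.12035894e-03, -9.09079212e-07]), 'eef_pos': array([ 0.21251517, -0.48001616,  0.40413287]), 'tool_rot': array([-1.79924681e+02, -1.84663417e-02,  2.38812352e+01]), 'ft_force': array([0.70508271, 0.25377072, 0.28696664]), 'moment': array([-0.0033359 ,  0.05459098,  0.01954824]), 'gripper_width': 0.08568785958343948}
scene 55.35966097033213 275.95708653455495 212.9117891760099 [0.00255331 0.         0.         0.         0.        ] [[ 0.23859236  0.7248967  -0.64621858  1.20329025]
 [ 0.97105831 -0.18557609  0.15035717 -0.13992759]
 [-0.0109293  -0.66339    -0.748194    0.81726353]
 [ 0.          0.          0.          1.        ]]
top 52.65439632915564 280.09187795307133 212.40212961387786 [-0.00246912  0.          0.          0.          0.        ] [[ 0.02399087 -0.99585433  0.08774156  0.4621339 ]
 [-0.99970112 -0.02431081 -0.0025795   0.01207171]
 [ 0.00470187 -0.08765346 -0.99613993  1.27770941]
 [ 0.          0.          0.          1.        ]]
wrist 59.42760755539965 276.86614053024675 223.74837483617745 [-0.00832315  0.          0.          0.          0.        ] [[ 4.04960860e-01 -8.71708365e-01 -2.75918879e-01  2.84334319e-01]
 [-9.14333853e-01 -3.86264425e-01 -1.21628115e-01 -4.48720564e-01]
 [-5.53402125e-04  3.01536598e-01 -9.53454442e-01  3.73104425e-01]
 [ 0.00000000e+00  0.00000000e+00  0.00000000e+00  1.00000000e+00]]
```

View pics/scene0.png

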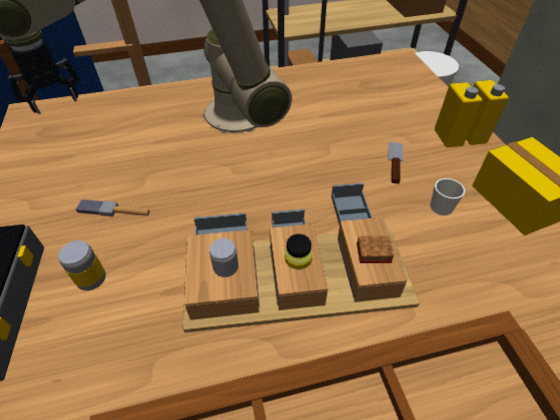

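View pics/top0.png

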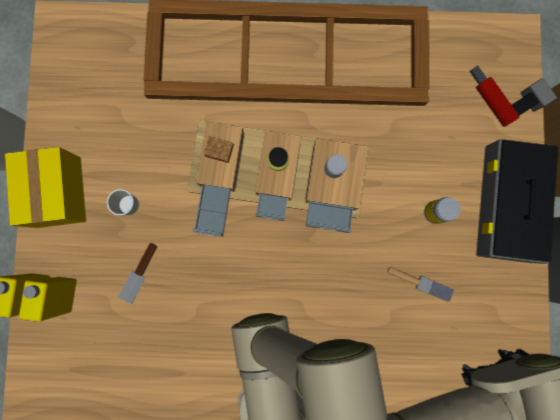

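View pics/wrist0.png

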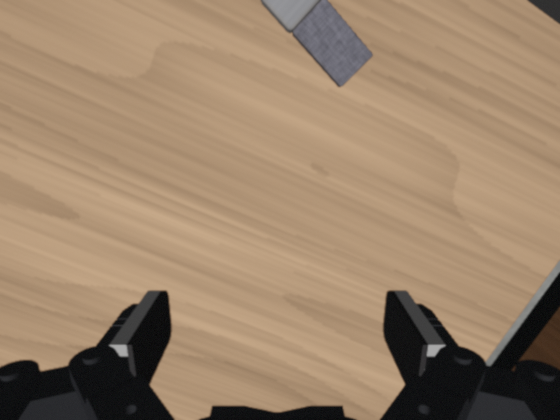

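The top view shows the sander housing with its tray open on the left (lip near 210,230), the shut tray in the middle (272,215), and the wide tray on the right (328,225). The knife, cup, brush and oil can stand clear of them. Next I'll enlarge this area.

Run:
```python
import cv2
a=cv2.imread("pics/top0.png")[110:245,180:380]; cv2.imwrite("pics/topz.png",cv2.resize(a,(800,540),interpolation=cv2.INTER_CUBIC))
a=cv2.imread("pics/scene0.png")[170:330,170:420]; cv2.imwrite("pics/scenez.png",cv2.resize(a,(800,512),interpolation=cv2.INTER_CUBIC))
```

```text
(no output)
```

View pics/topz.png

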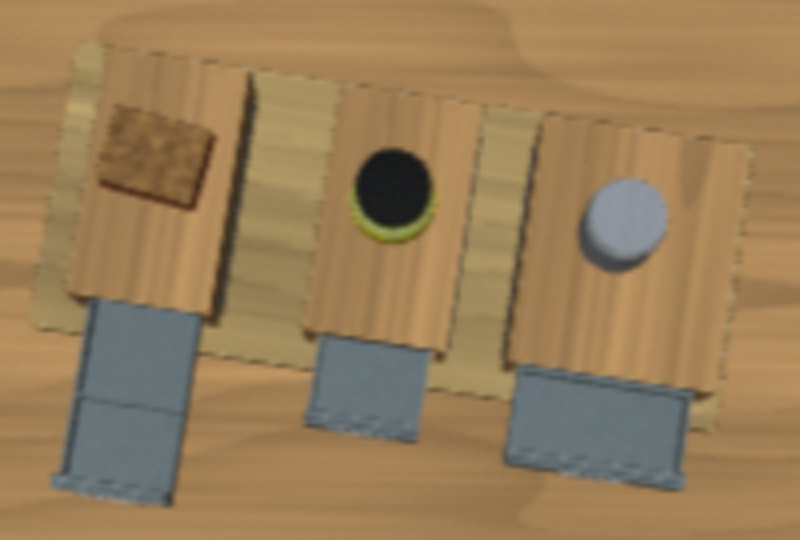

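View pics/scenez.png

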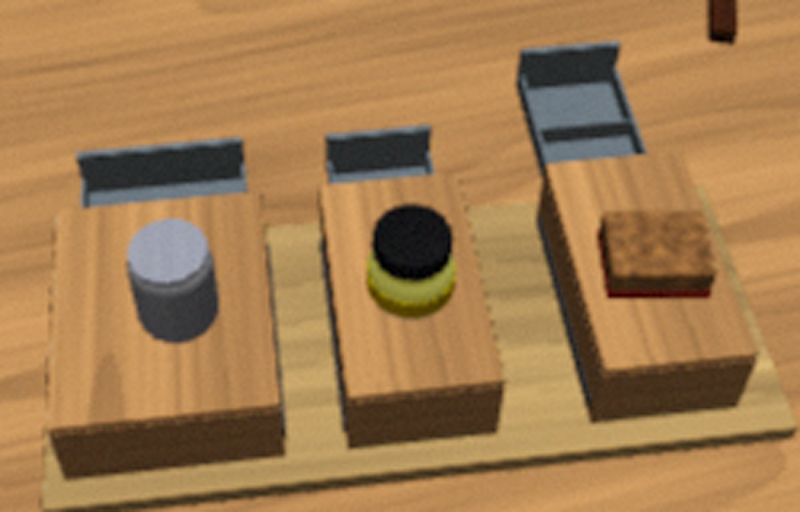

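```bash
cat > h.py <<'E'
import pickle,cv2,numpy as np
def K(d):
    f=d["img"].shape[0]/2/np.tan(np.radians(d["vfov"])/2); return np.array([[f,0,d["cx"]],[0,f,d["cy"]],[0,0,1]])
def toz(d,uv,z):
    n=cv2.undistortPoints(np.array(uv,float).reshape(-1,1,2),K(d),np.array(d["D"],float)).reshape(-1,2)
    r=np.c_[n,np.ones(len(n))]@d["pose"][:3,:3].T; o=d["pose"][:3,3]
    return o+r*((z-o[2])/r[:,2])[:,None]
def proj(d,P):
    T=np.linalg.inv(d["pose"]); rv=cv2.Rodrigues(T[:3,:3])[0]
    return cv2.projectPoints(np.array(P,float).reshape(-1,1,3),rv,T[:3,3],K(d),np.array(d["D"],float))[0].reshape(-1,2)
E
python3 - <<'E'
from h import *
np.set_printoptions(precision=4,suppress=True)
t=pickle.load(open("top0.pkl","rb"));s=pickle.load(open("scene0.pkl","rb"))
Z=lambda p:np.array(p,float)/4+[180-.4,110-.4]
S=lambda p:np.array(p,float)/3.2+[170-.4,170-.4]
for n,c in dict(left=[(70,296),(210,318),(105,48),(248,72)],shut=[(305,332),(440,353),(340,86),(480,103)],wide=[(507,365),(712,392),(542,113),(750,145)]).items():
    w=toz(t,Z(c),.088)[:,:2]; print(n,w.tolist()); c0=w.mean(0); v=w[2:].mean(0)-w[:2].mean(0); u=w[0]-w[1]+w[2]-w[3]
    print('  c',c0,'len',np.hypot(*v),'yaw',np.degrees(np.arctan2(v[1],v[0])),'wid',np.hypot(*u)/2,np.degrees(np.arctan2(-u[0],u[1])))
for n,c in dict(left=[(521,52),(618,45)],shut=[(327,135),(430,128)],wide=[(80,153),(243,141)]).items():
    print('scene lip',n,toz(s,S(c),.076)[:,:2].tolist())
for n,c in dict(left=[(55,474),(175,490)],shut=[(308,408),(417,425)],wide=[(508,450),(685,474)]).items():
    print('top lip',n,toz(t,Z(c),.076)[:,:2].tolist())
for n,c in dict(wide=[(55,208),(263,192),(52,430),(283,408)],shut=[(322,187),(463,178),(345,392),(500,380)],left=[(545,165),(675,155),(590,368),(755,355)]).items():
    w=toz(s,S(c),.088)[:,:2];c0=w.mean(0); v=w[:2].mean(0)-w[2:].mean(0);print('scene house',n,c0,np.degrees(np.arctan2(-v[1],-v[0])),np.hypot(*v))
E
```

```text
left [[0.6429612019994972, 0.24564897798272672], [0.6297120967959062, 0.14618369505874518], [0.8229289504325108, 0.22799797687152631], [0.8079455321579878, 0.1250345100630347]]
  c [0.7259 0.1862] len 0.18014823237693622 yaw -6.182148819152956 wid 0.10219402392042612 -7.939765729605213
shut [[0.6213958461170274, 0.07880295855558103], [0.6088078777985958, -0.016853335006725343], [0.7993773320105518, 0.05892332736030194], [0.7895013372204085, -0.041491955770916744]]
  c [0.7048 0.0198] len 0.1807135794250718 yaw -7.075290526871598 wid 0.09867711592059768 -6.535891881682243
wide [[0.6014477697862889, -0.06429739890133677], [0.5858476294119068, -0.20916513645111462], [0.7833313779022544, -0.08596015259342013], [0.7637989521686304, -0.23492550730847833]]
  c [ 0.6836 -0.1486] len 0.18147322820335327 yaw -7.507818916264059 wid 0.1479629880335358 -6.818281579865789
scene lip left [[0.5075831996760776, 0.17537448620603238], [0.5197054714534957, 0.2553061107650272]]
scene lip shut [[0.5568706532026783, -9.752696086506862e-05], [0.5696599536725001, 0.07927203750332545]]
scene lip wide [[0.5278249129572039, -0.18818525870236824], [0.5468057123855102, -0.0644515672731969]]
top lip left [[0.5173913787639921, 0.25337757207520784], [0.5081328609343082, 0.16811432390586473]]
top lip shut [[0.5686408408705955, 0.07576671572639714], [0.558413701218879, -0.0019483994566253035]]
top lip wide [[0.5421999837756387, -0.06690378419731854], [0.5282047717656093, -0.19270761050281635]]
scene house wide [ 0.6886 -0.1464] -6.691986867938551 0.18073255751198472
scene house shut [0.7101 0.0205] -8.851610141354985 0.17208291472900067
scene house left [0.7309 0.1842] -8.343923687525578 0.1752550178708932
```

The housings' x axis points about -7.2° in yaw. The wide lip sits near (0.537,-0.127) and the left-open lip near (0.514,0.215), about 73 mm out. I'll align the tool, close the fingers, and stop over the trays for a wrist view.

>>> jog_arm:
  deltas:
    - {"grip":1,"travel":[0,0,0],"turn":0.136}
    - {"grip":1,"travel":[0,0,0],"turn":0.136}
    - {"grip":1,"travel":[0,0,0],"turn":0.136}
    - {"grip":1,"travel":[0,0,0],"turn":0.135}
    - {"grip":1,"travel":[0.016,-0.039,0],"turn":0}
    - {"grip":1,"travel":[0.016,-0.039,0],"turn":0}
    - {"grip":1,"travel":[0.016,-0.039,0],"turn":0}
    - {"grip":1,"travel":[0.016,-0.039,0],"turn":0}
    - {"grip":1,"travel":[0.016,-0.039,0],"turn":0}
  squeeze: 30

```text
clock: 1.05
eef_pos: [0.3169, -0.2951, 0.4046]
tool_rot: [-180.0, 0.0, -7.3]
ft_force: [1.1, 0.2, 0.1]
gripper_width: 0.0002
```

>>> jog_arm:
  deltas:
    - {"grip":1,"travel":[0.016,-0.039,0],"turn":0}
    - {"grip":1,"travel":[0.016,-0.039,0],"turn":0}
    - {"grip":1,"travel":[0.016,-0.039,0],"turn":0}
    - {"grip":1,"travel":[0.016,-0.039,0],"turn":0}
    - {"grip":1,"travel":[0.016,-0.039,0],"turn":0}
    - {"grip":1,"travel":[0,0,0],"turn":0}
    - {"grip":1,"travel":[0,0,0],"turn":0}

```text
clock: 1.75
eef_pos: [0.4204, -0.1129, 0.4045]
tool_rot: [180.0, 0.0, -7.1]
ft_force: [-0.3, -0.2, 0.0]
gripper_width: -0.0
```

Run:
```python
from rig import monitor, eyes, ctrl
import cv2,pickle
s=monitor.get_state();print(s["clock"],s["eef_pos"],s["tool_rot"],s["ft_force"],s["gripper_width"])
for n in ["wrist"]:
    d=eyes.get_image(n); cv2.imwrite(f"pics/{n}1.png",d["img"]); pickle.dump(d,open(f"{n}1.pkl","wb"))
```

```text
1.75 [ 0.4204476  -0.11285832  0.40452   ] [ 1.79993820e+02  2.89927271e-02 -7.11635576e+00] [-0.32521796 -0.17292323  0.0223099 ] -3.801071410869245e-05
```

View pics/wrist1.png

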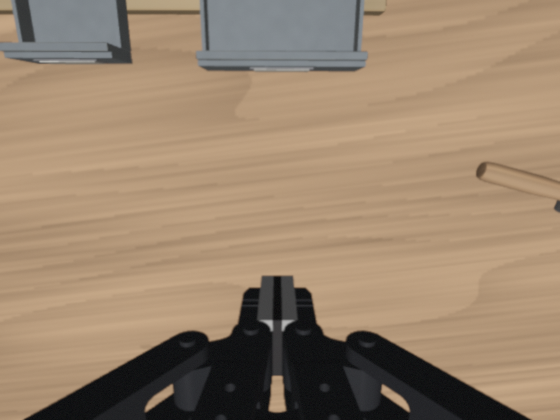

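The wrist view shows the wide lip at columns 198–367, rows 51–69, and the shut lip at columns 2–118, row 43. Both run nearly parallel to the image rows, so the yaw is good.

Run:
```python
from h import *
np.set_printoptions(precision=4,suppress=True)
d=pickle.load(open("wrist1.pkl","rb"))
a=cv2.resize(d["img"][:90,:400],(800,180),interpolation=cv2.INTER_CUBIC);cv2.imwrite("pics/w1z.png",cv2.resize(d["img"][20:85,190:380],(800,274),interpolation=cv2.INTER_CUBIC))
for c in [[(199,52),(366,51)],[(2,43.5),(107,42)]]:
    print(toz(d,c,.076)[:,:2].tolist())
```

```text
[[0.544183575122013, -0.07023683472100331], [0.5295926567524252, -0.19290229662238956]]
[[0.5683508799057806, 0.07308510729251912], [0.5593600105839793, -0.004315130486080357]]
```

View pics/w1z.png

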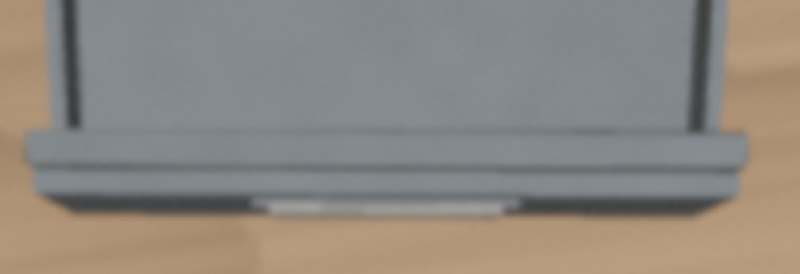

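>>> jog_arm:
  deltas:
    - {"grip":1,"travel":[0,-0.0375,0],"turn":0}
    - {"grip":1,"travel":[0,-0.0375,0],"turn":0}
    - {"grip":1,"travel":[0,-0.0375,0],"turn":0}
    - {"grip":1,"travel":[0,-0.0375,0],"turn":0}
    - {"grip":1,"travel":[0,-0.0375,0],"turn":0}
    - {"grip":1,"travel":[0,-0.0375,0],"turn":0}
    - {"grip":1,"travel":[0,-0.0375,0],"turn":0}
    - {"grip":1,"travel":[0,-0.0375,0],"turn":0}
    - {"grip":1,"travel":[0,-0.0375,0],"turn":0}
    - {"grip":1,"travel":[0,0,0],"turn":0}

```text
clock: 2.8
eef_pos: [0.4633, 0.223, 0.4043]
tool_rot: [-180.0, 0.0, -7.1]
ft_force: [-0.4, -0.7, -0.3]
gripper_width: 0.0002
```

Run:
```python
from rig import monitor, eyes, ctrl
import cv2,pickle
s=monitor.get_state();print(s["clock"],s["eef_pos"],s["tool_rot"],s["ft_force"],s["gripper_width"])
for n in ["wrist"]:
    d=eyes.get_image(n); cv2.imwrite(f"pics/{n}2.png",d["img"]); pickle.dump(d,open(f"{n}2.pkl","wb"))
```

```text
2.8 [0.46326126 0.22303357 0.4043143 ] [-1.79973034e+02  2.48856024e-02 -7.14905630e+00] [-0.38518247 -0.71545578 -0.26377244] 0.00017526162401909422
```

View pics/wrist2.png

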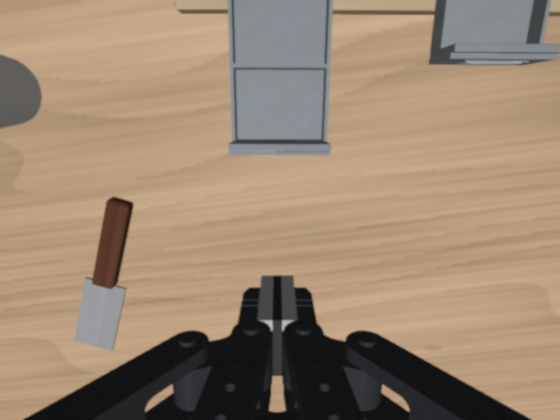

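The left-open lip is straight ahead at columns 229–330, rows 143–155. The knife is off to the left, at columns 77–131.

Run:
```python
from h import *
d=pickle.load(open("wrist2.pkl","rb"))
print(toz(d,[(229,143),(330,143)],.076).mean(0), toz(d,[(229,143),(330,143)],.076)[:,:2].tolist())
print(toz(d,[(131,205),(126,290),(113,348)],.0))
```

```text
[0.51406893 0.21475966 0.076     ] [[0.5190425456335176, 0.2544718256040042], [0.5090953107754405, 0.17504750381040288]]
[[0.46330384 0.37733945 0.        ]
 [0.36710268 0.40711843 0.        ]
 [0.29367106 0.44178458 0.        ]]
```

>>> jog_arm:
  deltas:
    - {"grip":1,"travel":[0,0.002,0.04],"turn":0}
    - {"grip":1,"travel":[0,0,0.04],"turn":0}
    - {"grip":1,"travel":[0,0,0.04],"turn":0}
    - {"grip":1,"travel":[0,0,0.04],"turn":0}
    - {"grip":1,"travel":[0,0,0.024],"turn":0}
    - {"grip":1,"travel":[0.015,0,0],"turn":0}
    - {"grip":1,"travel":[0.01,0,0],"turn":0}
    - {"grip":1,"travel":[0.01,0,0],"turn":0}
    - {"grip":1,"travel":[0.01,0,0],"turn":0}

```text
clock: 3.75
eef_pos: [0.5078, 0.2129, 0.2209]
tool_rot: [180.0, 0.1, -7.3]
ft_force: [-3.8, -0.9, -0.1]
gripper_width: 0.0003
```

>>> jog_arm:
  deltas:
    - {"grip":1,"travel":[0.01,0,0],"turn":0}
    - {"grip":1,"travel":[0.01,0,0],"turn":0}
    - {"grip":1,"travel":[0.01,0,0],"turn":0}
    - {"grip":1,"travel":[0.008,0,0],"turn":0}
    - {"grip":1,"travel":[0.007,0,0],"turn":0}

```text
clock: 4.25
eef_pos: [0.5526, 0.2082, 0.2208]
tool_rot: [-180.0, -0.0, -7.2]
ft_force: [-3.1, -1.0, 1.7]
gripper_width: -0.0
```

Run:
```python
from rig import monitor, eyes, ctrl
import cv2,pickle
s=monitor.get_state();print(s["clock"],s["eef_pos"],s["tool_rot"],s["ft_force"],s["gripper_width"])
for n in ["wrist","top"]:
    d=eyes.get_image(n); cv2.imwrite(f"pics/{n}3.png",d["img"]); pickle.dump(d,open(f"{n}3.pkl","wb"))
```

```text
4.25 [0.55256907 0.20815539 0.22078427] [-1.79992166e+02 -1.92841014e-02 -7.22850019e+00] [-3.12276376 -1.02511444  1.71304164] -2.3858818000202714e-05
```

View pics/wrist3.png

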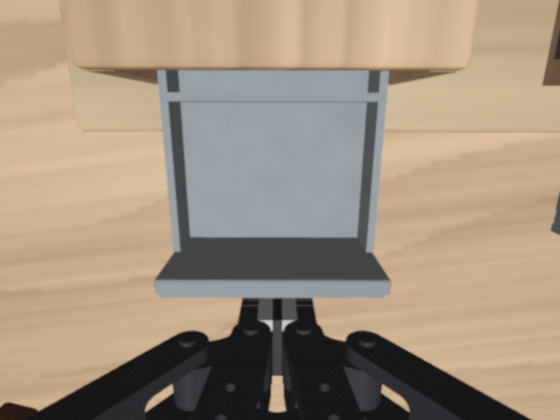

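View pics/top3.png

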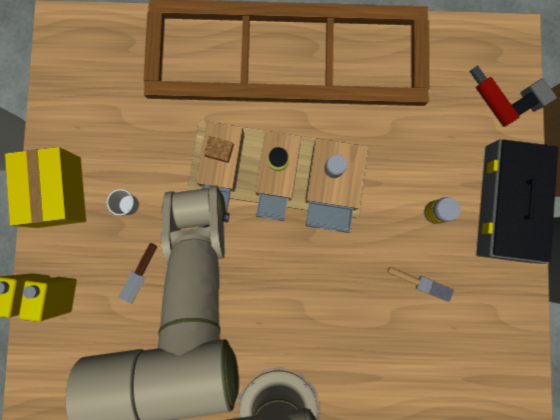

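The push is working. The lip's inner top edge is at row 281, the cross wall at row 97, and the housing edge at row 68.

Run:
```python
from h import *
d=pickle.load(open("wrist3.pkl","rb"))
e=np.array([np.cos(np.radians(-7.2)),np.sin(np.radians(-7.2))])
a=toz(d,[(272,281)],.076)[0];b=toz(d,[(272,68)],.088)[0];c=toz(d,[(272,93)],.054)[0]
print(a,b,(b-a)[:2]@e-.054,(c-a)[:2]@e)
```

```text
[0.57467259 0.20715947 0.076     ] [0.64017658 0.19844714 0.088     ] 0.012079418893870118 0.0612490167591897
```

>>> jog_arm:
  deltas:
    - {"grip":1,"travel":[0.005,0,0],"turn":0}
    - {"grip":1,"travel":[0.004,0,0],"turn":0}
    - {"grip":1,"travel":[0,0,0],"turn":0}

```text
clock: 4.65
eef_pos: [0.5612, 0.2071, 0.2207]
tool_rot: [-180.0, -0.1, -7.2]
ft_force: [-0.0, -0.0, -0.3]
gripper_width: -0.0
```

>>> jog_arm:
  deltas:
    - {"grip":1,"travel":[0.002,0,0],"turn":0}
    - {"grip":1,"travel":[0.0,0,0],"turn":0}

```text
clock: 4.85
eef_pos: [0.5629, 0.2069, 0.2207]
tool_rot: [-180.0, -0.0, -7.2]
ft_force: [-1.8, 1.0, 0.0]
gripper_width: -0.0004
```

>>> jog_arm:
  deltas:
    - {"grip":1,"travel":[0.002,0,0],"turn":0}
    - {"grip":1,"travel":[0.0,0,0],"turn":0}

```text
clock: 5.05
eef_pos: [0.5647, 0.2066, 0.2207]
tool_rot: [-180.0, 0.0, -7.2]
ft_force: [-3.8, 0.5, 1.4]
gripper_width: -0.0001
```

>>> jog_arm:
  deltas:
    - {"grip":1,"travel":[0.002,0,0],"turn":0}
    - {"grip":1,"travel":[0.0,0,0],"turn":0}

```text
clock: 5.25
eef_pos: [0.5656, 0.2067, 0.2207]
tool_rot: [179.9, 0.3, -7.2]
ft_force: [-14.7, 1.2, 8.5]
gripper_width: -0.0001
```

Run:
```python
from rig import monitor, eyes, ctrl
from h import *
s=monitor.get_state();print(s["clock"],s["eef_pos"],s["ft_force"])
for n in ["wrist"]:
    d=eyes.get_image(n); cv2.imwrite(f"pics/{n}4.png",d["img"]); pickle.dump(d,open(f"{n}4.pkl","wb"))
```

```text
5.25 [0.5655864  0.20668252 0.22068818] [-14.65012496   1.20579536   8.54763965]
```

View pics/wrist4.png

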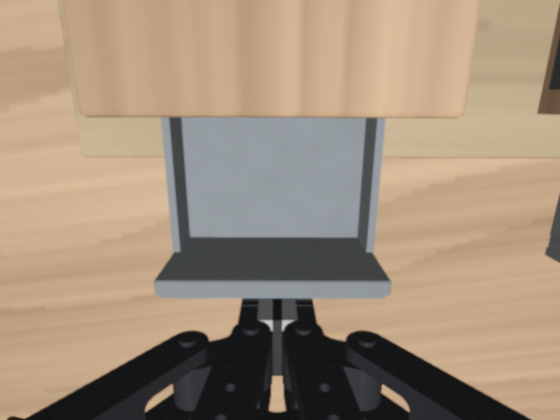

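The force rose to about 15 N at the stop and the cross wall has gone under the housing, so the tray is home. Next I'll back off, lift, and move over the wide tray's pocket.

>>> jog_arm:
  deltas:
    - {"grip":1,"travel":[-0.015,0,0],"turn":0}
    - {"grip":1,"travel":[-0.015,0,0],"turn":0}
    - {"grip":1,"travel":[0,0,-0.04],"turn":0}
    - {"grip":1,"travel":[0,0,-0.04],"turn":0}
    - {"grip":1,"travel":[0,0,-0.03],"turn":0}
    - {"grip":1,"travel":[0.008,0.0377,0],"turn":0}
    - {"grip":1,"travel":[0.008,0.0377,0],"turn":0}
    - {"grip":1,"travel":[0.008,0.0377,0],"turn":0}
    - {"grip":1,"travel":[0.008,0.0377,0],"turn":0}

```text
clock: 6.2
eef_pos: [0.5498, 0.0548, 0.331]
tool_rot: [180.0, -0.1, -7.2]
ft_force: [0.5, -0.6, -0.5]
gripper_width: -0.0004
```

>>> jog_arm:
  deltas:
    - {"grip":1,"travel":[0.008,0.0377,0],"turn":0}
    - {"grip":1,"travel":[0.008,0.0377,0],"turn":0}
    - {"grip":1,"travel":[0.008,0.0377,0],"turn":0}
    - {"grip":1,"travel":[0.008,0.0377,0],"turn":0}
    - {"grip":1,"travel":[0.008,0.0377,0],"turn":0}
    - {"grip":1,"travel":[0,0,0],"turn":0}

```text
clock: 6.8
eef_pos: [0.5657, -0.1398, 0.3307]
tool_rot: [179.9, -0.1, -7.5]
ft_force: [0.5, 1.5, -0.9]
gripper_width: -0.0003
```

Run:
```python
from rig import monitor, eyes, ctrl
from h import *
s=monitor.get_state();print(s["clock"],s["eef_pos"],s["tool_rot"],s["ft_force"])
for n in ["wrist","scene","top"]:
    d=eyes.get_image(n); cv2.imwrite(f"pics/{n}5.png",d["img"]); pickle.dump(d,open(f"{n}5.pkl","wb"))
```

```text
6.8 [ 0.56574119 -0.13977995  0.33066189] [ 1.79903113e+02 -9.29395082e-02 -7.49530950e+00] [ 0.5337673   1.49007594 -0.88978464]
```

View pics/wrist5.png

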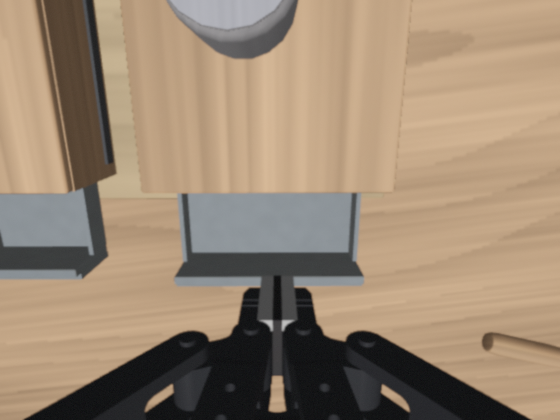

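View pics/scene5.png

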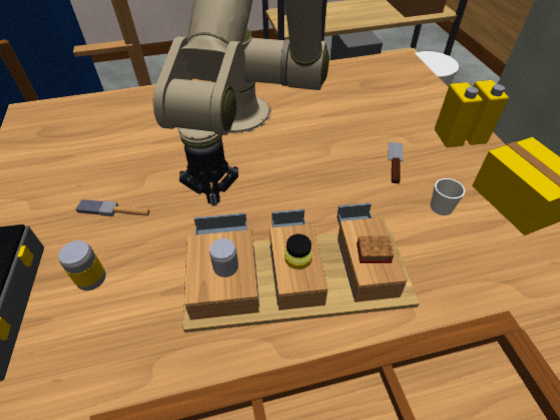

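View pics/top5.png

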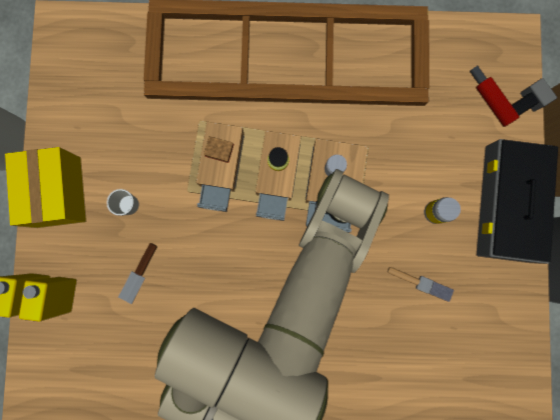

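The narrow tray is now flush with the shut one. The wrist view puts the wide lip's inner top edge at row 277, columns 178–362, and the housing edge at row 192.

Run:
```python
from h import *
from rig import monitor
d=pickle.load(open("wrist5.pkl","rb")); tcp=monitor.get_state()["eef_pos"]
y=np.radians(-7.0);e=np.array([np.cos(y),np.sin(y)]);f=np.array([-e[1],e[0]])
a=toz(d,[(178,277),(362,277)],.076);b=toz(d,[(140,192),(394,191)],.088)
m=a.mean(0);h=b.mean(0)
print(a[:,:2].tolist(),b[:,:2].tolist());r=tcp[:2]-m[:2];print("tcp rel lip",r@e,r@f,"housing-lip",(h-m)[:2]@e)
```

```text
[[0.5454585028140948, -0.0708877614671428], [0.5293270300483273, -0.19274308429007506]] [[0.6074216725046742, -0.06451173548931471], [0.5885016699548784, -0.2125140074904069]]
tcp rel lip 0.02851487465260606 -1.946111264383506e-05 housing-lip 0.06093364703168852
```

>>> jog_arm:
  deltas:
    - {"grip":1,"travel":[0,0,0.035],"turn":0}
    - {"grip":1,"travel":[0,0,0.035],"turn":0}
    - {"grip":1,"travel":[0,0,0.025],"turn":0}
    - {"grip":1,"travel":[0,0,0.015],"turn":0}
    - {"grip":1,"travel":[-0.008,0,0],"turn":0}
    - {"grip":1,"travel":[-0.006,0,0],"turn":0}
    - {"grip":1,"travel":[-0.005,0,0],"turn":0}
    - {"grip":1,"travel":[-0.005,0,0],"turn":0}
    - {"grip":1,"travel":[-0.005,0,0],"turn":0}

```text
clock: 7.85
eef_pos: [0.5369, -0.1318, 0.2218]
tool_rot: [180.0, -0.2, -7.2]
ft_force: [2.7, 1.1, 1.7]
gripper_width: 0.0001
```

Run:
```python
from rig import monitor, eyes, ctrl
from h import *
s=monitor.get_state();print(s["clock"],s["eef_pos"],s["tool_rot"],s["ft_force"])
for n in ["wrist"]:
    d=eyes.get_image(n); cv2.imwrite(f"pics/{n}6.png",d["img"]); pickle.dump(d,open(f"{n}6.pkl","wb"))
```

```text
7.85 [ 0.53686132 -0.13182776  0.22177548] [ 1.79965905e+02 -1.56099471e-01 -7.22979859e+00] [2.66358666 1.05212898 1.6929933 ]
```

View pics/wrist6.png

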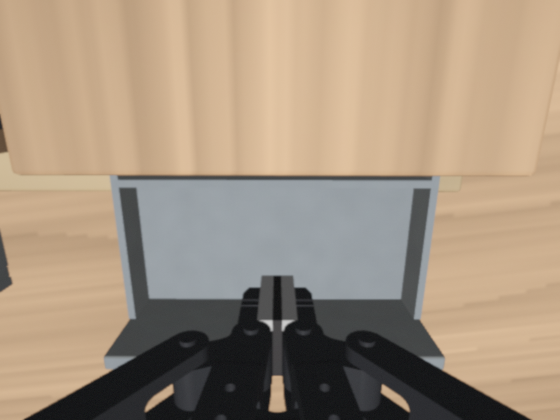

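The finger is in the pocket behind the lip with 2.7 N of friction drag, so I'll keep drawing.

>>> jog_arm:
  deltas:
    - {"grip":1,"travel":[-0.008,0,0],"turn":0}
    - {"grip":1,"travel":[-0.01,0,0],"turn":0}
    - {"grip":1,"travel":[-0.01,0,0],"turn":0}
    - {"grip":1,"travel":[-0.01,0,0],"turn":0}
    - {"grip":1,"travel":[-0.01,0,0],"turn":0}
    - {"grip":1,"travel":[-0.01,0,0],"turn":0}
    - {"grip":1,"travel":[-0.01,0,0],"turn":0}
    - {"grip":1,"travel":[-0.008,0,0],"turn":0}
    - {"grip":1,"travel":[-0.006,0,0],"turn":0}
    - {"grip":1,"travel":[0,0,0],"turn":0}

```text
clock: 8.9
eef_pos: [0.4548, -0.1214, 0.2204]
tool_rot: [-180.0, 0.1, -7.2]
ft_force: [0.5, 0.1, 0.3]
gripper_width: 0.0002
```

>>> jog_arm:
  deltas:
    - {"grip":1,"travel":[-0.004,0,0],"turn":0}
    - {"grip":1,"travel":[0,0,0],"turn":0}

```text
clock: 9.1
eef_pos: [0.4513, -0.121, 0.2204]
tool_rot: [-180.0, 0.1, -7.2]
ft_force: [0.3, 0.1, -0.4]
gripper_width: 0.0002
```

Run:
```python
from rig import monitor, eyes, ctrl
from h import *
s=monitor.get_state();print(s["clock"],s["eef_pos"],s["tool_rot"],s["ft_force"])
for n in ["wrist"]:
    d=eyes.get_image(n); cv2.imwrite(f"pics/{n}7.png",d["img"]); pickle.dump(d,open(f"{n}7.pkl","wb"))
```

```text
9.1 [ 0.45128646 -0.12102522  0.22044566] [-1.79984599e+02  6.12524741e-02 -7.22346889e+00] [ 0.33895933  0.06265758 -0.35304499]
```

View pics/wrist7.png

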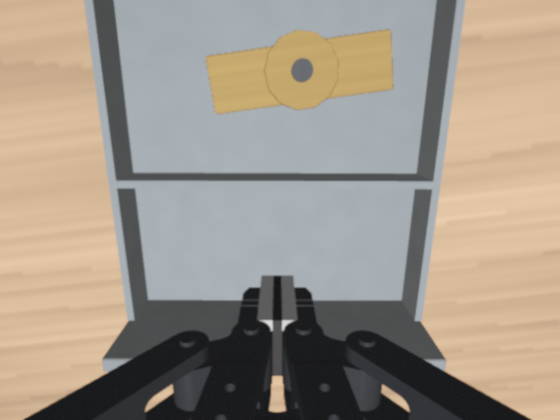

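The tray is coming out and the pulley is visible lying flat behind the cross wall (row 180). I'll go on in small steps until I feel the stop.

>>> jog_arm:
  deltas:
    - {"grip":1,"travel":[-0.003,0,0],"turn":0}
    - {"grip":1,"travel":[0,0,0],"turn":0}

```text
clock: 9.35
eef_pos: [0.4485, -0.1207, 0.2206]
tool_rot: [-180.0, 0.0, -7.2]
ft_force: [0.8, 0.5, 0.8]
gripper_width: -0.0003
```

>>> jog_arm:
  deltas:
    - {"grip":1,"travel":[-0.002,0,0],"turn":0}
    - {"grip":1,"travel":[0,0,0],"turn":0}

```text
clock: 9.55
eef_pos: [0.4465, -0.1205, 0.2207]
tool_rot: [-180.0, 0.0, -7.2]
ft_force: [0.6, 0.6, -0.5]
gripper_width: 0.0003
```

>>> jog_arm:
  deltas:
    - {"grip":1,"travel":[-0.002,0,0],"turn":0}
    - {"grip":1,"travel":[0,0,0],"turn":0}

```text
clock: 9.75
eef_pos: [0.4445, -0.1202, 0.2207]
tool_rot: [180.0, 0.0, -7.2]
ft_force: [0.9, -0.6, -1.0]
gripper_width: 0.0002
```

>>> jog_arm:
  deltas:
    - {"grip":1,"travel":[-0.002,0,0],"turn":0}
    - {"grip":1,"travel":[0,0,0],"turn":0}

```text
clock: 9.95
eef_pos: [0.4431, -0.1201, 0.2209]
tool_rot: [180.0, -0.2, -7.3]
ft_force: [7.8, 0.6, -4.0]
gripper_width: 0.0001
```

>>> jog_arm:
  deltas:
    - {"grip":1,"travel":[-0.002,0,0],"turn":0}
    - {"grip":1,"travel":[0,0,0],"turn":0}

```text
clock: 10.15
eef_pos: [0.4422, -0.12, 0.2211]
tool_rot: [179.9, -0.5, -7.3]
ft_force: [19.3, 1.4, -12.3]
gripper_width: 0.0002
```

Run:
```python
from rig import monitor, eyes, ctrl
from h import *
s=monitor.get_state();print(s["clock"],s["eef_pos"],s["tool_rot"],s["ft_force"])
for n in ["wrist","scene"]:
    d=eyes.get_image(n); cv2.imwrite(f"pics/{n}8.png",d["img"]); pickle.dump(d,open(f"{n}8.pkl","wb"))
```

```text
10.15 [ 0.44219616 -0.11998665  0.22108644] [179.94372625  -0.47237812  -7.30557204] [ 19.31576648   1.39995834 -12.30648264]
```

View pics/wrist8.png

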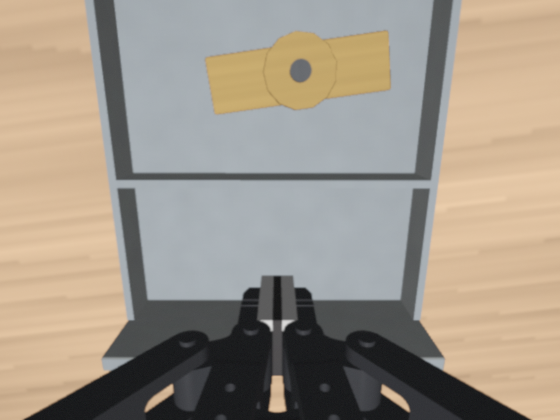

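View pics/scene8.png

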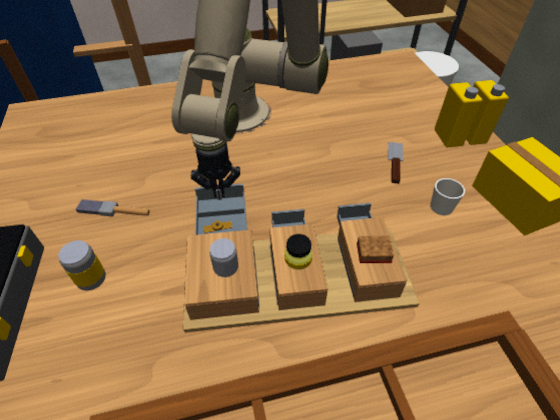

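The stop is felt: the force rose to 19 N with only 1 mm of motion. I'll ease off the lip into the pocket and then lift straight out.

>>> jog_arm:
  deltas:
    - {"grip":1,"travel":[0.006,0,0],"turn":0}
    - {"grip":1,"travel":[0.006,0,0],"turn":0}
    - {"grip":1,"travel":[0,0,0],"turn":0}
    - {"grip":1,"travel":[0,0,-0.02],"turn":0}
    - {"grip":1,"travel":[0,0,-0.03],"turn":0}
    - {"grip":1,"travel":[0,0,-0.04],"turn":0}
    - {"grip":1,"travel":[0,0,-0.04],"turn":0}
    - {"grip":1,"travel":[0,0,-0.04],"turn":0}
    - {"grip":1,"travel":[0,0,0],"turn":0}
    - {"grip":1,"travel":[0,0,0],"turn":0}

```text
clock: 11.25
eef_pos: [0.4523, -0.1211, 0.3907]
tool_rot: [180.0, -0.0, -7.2]
ft_force: [1.0, 0.2, -0.9]
gripper_width: 0.0
```

Run:
```python
from rig import monitor, eyes, ctrl
from h import *
s=monitor.get_state();print(s["clock"],s["eef_pos"],s["tool_rot"],s["ft_force"])
for n in ["wrist","scene","top"]:
    d=eyes.get_image(n); cv2.imwrite(f"pics/{n}9.png",d["img"]); pickle.dump(d,open(f"{n}9.pkl","wb"))
```

```text
11.25 [ 0.45229214 -0.12112637  0.39066296] [ 1.79986700e+02 -9.26634516e-03 -7.23031883e+00] [ 0.96385499  0.21362766 -0.87250497]
```

View pics/wrist9.png

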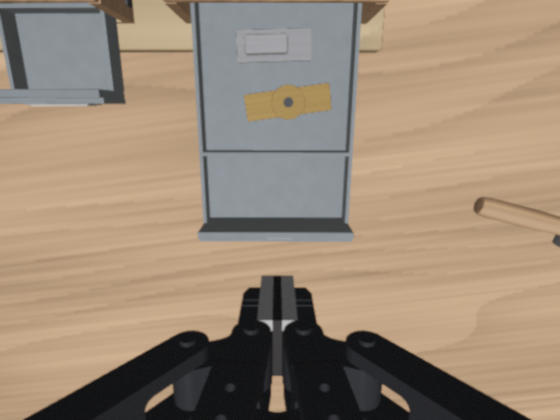

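View pics/scene9.png

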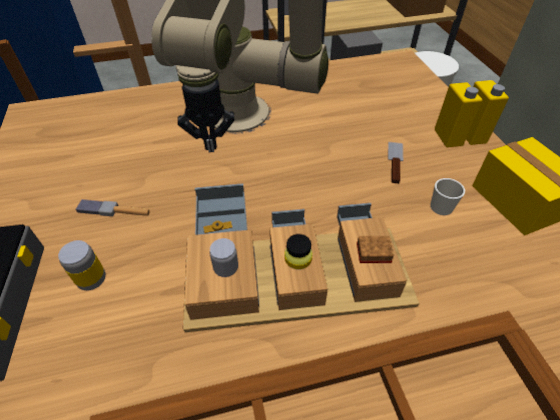

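View pics/top9.png

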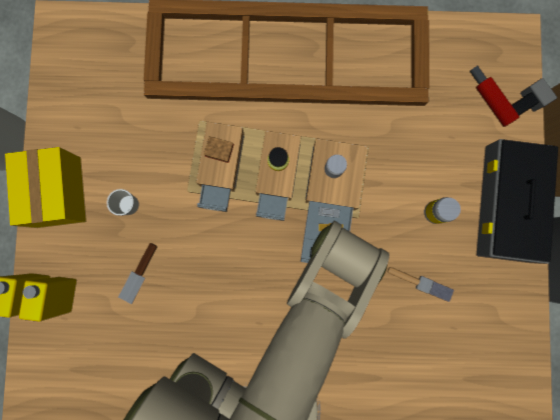

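Run:
```python
from h import *
from rig import ctrl,monitor
d=pickle.load(open("wrist9.pkl","rb"))
y=np.radians(-7.2);e=np.array([np.cos(y),np.sin(y)])
m=toz(d,[(200,235),(352,235)],.076).mean(0);h=toz(d,[(190,3),(360,3)],.088).mean(0)
print(m,"q",(h-m)[:2]@e-.054, "moved since start",(np.array([.5373,-.1317])-m[:2])@e)
print(np.abs(monitor.get_state()["joint_velocities"]).max())
```

```text
[ 0.43172647 -0.11785197  0.076     ] q 0.11049206507694942 moved since start 0.1064766643535872
0.2436824573665881
```

The wide tray measures about 110 mm out and both fittings lie flat in it. The narrow trays are home and the arm is clear, so I'm handing the job in.

Run:
```python
from rig import ctrl
print(ctrl.sign_off())
```

```text
the job is handed in; nothing more can be done
None
```

I pushed the left-open narrow tray home, then drew the wide tray out to its stop and handed the job in at about 11.4 s of the 46 s allowed. No verdict was reported.

- **Left-open tray:** I pushed its front with the closed fingertips until the force rose to about 15 N at the end of travel. The later pictures show it flush with the shut tray.
- **Wide tray:** I hooked the closed fingertips into the pocket behind the lip, without pinching it. I drew the tray until the force rose to about 19 N with almost no motion, then eased off the lip and lifted straight out.

**Last checks:**
- The wide tray measures about 110 mm out in the wrist picture. The lip moved 106 mm from a start I estimated at 6 to 7 mm out, which disagrees with that by about 3 mm, within the measuring error.
- The pulley and catch lie flat on the tray floor.
- The tub, tin, sander, knife, brush, cup and oil can look where they were at the start. I judged that by eye and did not measure it.
- The arm stands clear of everything, with the force reading at noise level.

None of these checks failed.

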